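Take a surface temperature on the slanted warming plate

ROBOT

A 7-joint arm with a two-finger parallel gripper is mounted at the origin on a cart in front of the work surface, level with it; the furniture and walls round the work are solid. World frame = base frame: x ahead of the robot, y to its left, z up, the work surface at z = 0. Lengths are in m, angles in rad, forces in N, time in s.
With the tool pointing down it reaches from about 0.425 to 0.925 m from the base axis. Payload 6.8 kg.
Tool frame: the origin (TCP) lies on the centre line of the jaws, within the pads' length; the fingertips stand 17 mm ahead of it and the grasp point (between the pads) lies 2 mm behind it; z points along the fingers, y is the line along which they close (so a half turn about z gives the same grasp; the last joint's range is limited). The gripper opens to 85 mm and grips with 20 to 120 N. Pads are 22 mm wide; open, the fingers measure 114 mm over their backs; the gripper's body (76 mm by 85 mm) begins 54 mm behind the grasp point. The pads swing forward as they close: fully open they stand 13 mm farther back than shut.
Start: joints at [-1.324, 0.477, 0.022, 1.555, -0.011, 1.109, -0.083], TCP at [0.234, 0.633, 0.248] pointing down, gripper open.
Joint ranges: [-2.96, 2.96], [-0.34, 2.1], [-1.41, 1.46], [0.24, 2.44], [-1.37, 4.51], [0.17, 1.92], [-2.96, 2.96]. Speed limits (rad/s): [2.39, 2.39, 3.14, 3.14, 3.14, 3.14, 3.14].

INTERFACE

Orientations are given as a 3x3 rotation matrix whose columns are the frame's x, y, z axes.
In Python, from plant import arm gives the robot as it stands.
- The arm moves only by the shell command python3 -m jog 'ROWS' [OPENING] [FORCE]. ROWS is text: rows parted by semicolons, each of 4 numbers parted by spaces: the shift along the tool's x, y, z in mm, then the turn about the tool's z in degrees. A call has 1 to 10 rows; each row shifts and turns the commanded pose from where the row before left it, along the tool's axes as they then stand; what a row does not reach is not made up. A row lasts 1/10 s, in which the tool goes at most 50 mm and 8.59 degrees, less where a joint would pass 70% of its speed; a pose out of reach is approached as far as the arm can. A call with a gripper value outside its range is refused whole. OPENING is the closure, from -1 (fully open) to 1 (shut), set as the call begins (- or left out, the last holds). The fingers move at their own pace and stop on an object; FORCE is the grip in N (left out, the last holds). Time passes only in rows, so rows that do not move let the fingers close. It gives the time, the measured TCP pose, the force, the opening and the grip force at its end, in the units of the state.
- arm.observe(): the state, without advancing time (a new reading comes with each control period).
- arm.get_image(name): name is "scene" or "top" or "wrist"; returns the picture (480x640x3 uint8, red, green, blue); there is no depth.
- arm.get_calibration(name): a dict with "fx", "fy", "cx", "cy" (pixels), "dist_coeffs" ([k1, k2, p1, p2, k3] as OpenCV has them; the pictures are not rectified), "rvec" (rotation vector, rad) and "tvec" (3), from world to camera coordinates, as OpenCV has them. Camera axes: x right, y down, z forward; pixel columns grow to the right and rows downward; lengths in m; the calibration is good to about 2 mm. A picture is of the moment at which its call begins: read the wrist's pose just before it. get_calibration takes no time and is no camera call; for the wrist camera it gives the pose at the moment of the call.
- arm.close_job(): hands the job in; it is judged then, once.
Trained networks look in the newest picture that a camera, given by its name, has taken for a name from the list of things; names that differ only in an ending like _2 or _b are one class to them, and where a whole thing is asked for, a point or a joint stands for the part that bears it (a point fixed in the world has none). Each returns a list of dicts, best first, with "confidence" (0 to 1); they miss things now and then, are a little off and sometimes report something else, mostly with a low value. They report only what shows in the picture. A call takes as long as a camera call. They do not tell look-alikes from the thing itself.
- arm.spot_in(camera, target): "bbox" ([left, top, width, height] as shares, 0 to 1, of the picture: columns of its width, rows of its height, round what is visible of it).
- arm.cut_out(camera, target): "mask" (480x640 bool, what is visible of it) and "bbox" ([left, top, width, height] as shares, 0 to 1, of the picture: columns of its width, rows of its height, round what is visible of it).
- arm.place_of(camera, target): "centre" ([row, column] as shares, 0 to 1, of the picture: columns of its width, rows of its height: a listed point, or the origin of a listed thing).
The state is a dict: "t": time; "qpos": joint angles; "qvel": joint speeds; "joint_efforts": joint torques, N m; "tcp_pos": TCP position; "tool_rot": TCP orientation; "force": force on the tool from outside, world axes, zero at the start; "wrist_torque": the same for the moment, N m; "finger_gap": finger opening in m; "grasp_force": force on a finger pad.
Only numpy, scipy, OpenCV 4.12 (cv2) and the standard library are available. Lean on these libraries where they do the work, as an engineer would, in place of code of your own. Each camera call takes 0.05 s, during which the arm holds its last target. There are 200 camera calls.

TASK

Lift the orange surface thermometer out of its stand and hold its sprung brass tip on the white spot inside the red ring on the sloping warming plate, with the thermometer square to the plate and pressed only lightly, so that the tip springs in about half way. Finish while holding it there: do not let go and do not put it back. Do not shift the plate or disturb the other things on the bench.

Things in the scene. Friction and masses are not known exactly. Their poses are not given: they have to be found in the camera images.
- probe_grip (a point): Middle of the thermometer's upright orange handle (24 mm diameter, 70 mm long), on its axis; z runs along the axis from tip to top. Round about its axis, 0.1 kg. From this point: top of its black cap 39 mm up; black collar, 33 mm diameter, 37 to 42 mm down; steel barrel, 17 mm diameter, to 72 mm down, tapering to 86 mm; end of the brass tip 100 mm down.
- probe_point (a point): Flat end of the thermometer's sprung brass tip (8 mm diameter), on the thermometer's axis, 100 mm below probe_grip while the tip is not pressed in; z as for probe_grip. It starts tip down in the stand.
- probe_tip (a joint): How far the sprung tip is pushed into the thermometer: 0 = fully out, 0.010 m = fully in. It starts to yield at about 0.8 N; force is about 0.8 N + 400 N/m x travel (about 2.8 N half way, 4.8 N when fully in).
- stand_mouth (a point): Centre of the mouth of the dark grey tubular stand (fixed to the bench; 70 mm high, tube 42 mm and round foot 74 mm in diameter, bore 23 mm); z is up. The thermometer hangs upright in it, its collar resting on the mouth, its tip 58 mm below; lift it straight up by 65 mm or more to free it.
- red_spot (a point): Centre of the white spot (24 mm diameter) inside a red ring (31 mm outside), on the sloping grey metal plate (125 mm up the slope, 156 mm wide, on a white housing 140 x 160 x 48 mm fixed to the bench, which may be yawed); z is the plate's outward normal, x points up the slope, away from the robot. A grey lip 10 mm high runs along the plate's lower edge, 68 mm downhill of the spot.
- slant_plate (a joint): Slope of the warming plate in rad: 0 = level, larger = steeper; starts between 0.22 and 0.42. Its hinge is at the housing's front edge, 75 mm downhill of the red spot; stiff friction keeps it as set. The ring lies within 45 mm either side of the plate's middle line.
- flask_mid (a point): Middle of a culture flask with pink content and blue screw cap lying on the bench (50 x 102 x 32 mm): leave alone.
- tape_mid (a point): Middle of a roll of tan tape lying flat (103 mm diameter, 25 mm high): leave alone.
- beaker_mid (a point): Middle of a clear beaker with pipette tips (72 mm diameter, 88 mm high): leave alone.
- pen_mid (a point): Middle of a white marker pen with blue cap lying on the bench (135 mm long, 16 mm thick): leave alone.
Not all that is in view belongs to the job. What is shaped like the part that bears stand_mouth but turquoise is not meant.

How it is judged:
By the outcome, as a careful person would: the job done as asked, in the order asked, and still so for the second after the job is handed in, while the arm keeps its last pose, push and grip.
It also fails if it takes over 43 s, if anything falls off the work surface, if the arm or the gripper's body presses on something with over 40 N, if the wrist force passes 120 N, or if a joint passes its speed limit or range.

## Working session

There is one attempt and no reset: what is moved stays moved. The work goes in short steps, Python scripts to look and compute and a shell command to move; the robot and the scene stay as the last step left them, time stands still between calls to the robot, and variables do not carry over. Pictures are saved under pics/ and viewed, at most 10 in all, crops included, and the job is handed in when it is done.

```bash
mkdir -p pics
cat > h.py <<'E'
import numpy as np, cv2
from plant import arm
def cal(c):
    k=arm.get_calibration(c)
    K=np.array([[k['fx'],0,k['cx']],[0,k['fy'],k['cy']],[0,0,1.]])
    R=cv2.Rodrigues(np.array(k['rvec'],float))[0]; t=np.array(k['tvec'],float).ravel()
    return K,np.array(k['dist_coeffs'],float),R,t
def ray(C,uv):
    K,d,R,t=C
    p=cv2.undistortPoints(np.array([[uv]],float),K,d)[0,0]
    v=R.T@np.array([p[0],p[1],1]); return -R.T@t, v/np.linalg.norm(v)
def tri(rays):
    A=np.zeros((3,3));b=np.zeros(3)
    for o,v in rays:
        P=np.eye(3)-np.outer(v,v);A+=P;b+=P@o
    x=np.linalg.solve(A,b)
    return x,[round(1000*np.linalg.norm((np.eye(3)-np.outer(v,v))@(x-o)),1) for o,v in rays]
def onz(r,z): o,v=r; return o+v*(z-o[2])/v[2]
def proj(C,X):
    K,d,R,t=C
    return cv2.projectPoints(np.array(X,float).reshape(-1,1,3),cv2.Rodrigues(R)[0],t,K,d)[0].reshape(-1,2)
def save(n,im): cv2.imwrite('pics/'+n,im[:,:,::-1])
E
python3 - <<'E'
from h import *
np.set_printoptions(precision=3,suppress=True)
for c in ['scene','top']:
    im=arm.get_image(c);save(c+'0.png',im);C=cal(c)
    print(c,'cam at',-C[2].T@C[3])
    for n in ['probe_grip','probe_point','stand_mouth','red_spot','flask_mid','tape_mid','beaker_mid','pen_mid']:
        print(n,[(round(d['confidence'],2),round(d['centre'][1]*640,1),round(d['centre'][0]*480,1)) for d in arm.place_of(c,n)][:3])
print(arm.observe())
E
```

```text
scene cam at [-0.295  0.636  0.515]
probe_grip [(0.72, 430.6, 210.2)]
probe_point []
stand_mouth [(0.86, 475.1, 247.8), (0.85, 454.0, 205.1), (0.75, 384.5, 209.3)]
red_spot [(0.67, 352.5, 235.9)]
flask_mid [(0.68, 163.2, 297.7), (0.29, 356.9, 308.1)]
tape_mid [(0.77, 247.0, 324.3)]
beaker_mid [(0.69, 221.9, 252.5)]
pen_mid [(0.9, 357.9, 308.7)]
top cam at [0.473 0.185 1.08 ]
probe_grip [(0.53, 419.6, 240.0)]
probe_point []
stand_mouth [(0.9, 473.4, 216.7), (0.9, 397.6, 191.6), (0.69, 421.6, 299.8)]
red_spot [(0.72, 330.5, 235.0)]
flask_mid [(0.7, 162.2, 222.4)]
tape_mid [(0.65, 209.9, 283.5), (0.31, 220.7, 174.5)]
beaker_mid [(0.65, 219.8, 177.4)]
pen_mid [(0.93, 298.8, 299.7)]
{'t': 0.9, 'qpos': array([-1.324,  0.477,  0.022,  1.555, -0.012,  1.109, -0.083]), 'qvel': array([-0.001, -0.   ,  0.001, -0.001, -0.001, -0.001, -0.   ]), 'joint_efforts': array([  0.001, -59.631,   1.606, -28.155,   0.012,   0.002,  -0.   ]), 'tcp_pos': array([0.234, 0.633, 0.248]), 'tool_rot': array([[-0.938,  0.347, -0.   ],
       [ 0.347,  0.938,  0.   ],
       [ 0.   ,  0.   , -1.   ]]), 'force': array([-0.489, -0.397, -0.915]), 'wrist_torque': array([0.02 , 0.011, 0.017]), 'grasp_force': 0.0, 'finger_gap': 0.08535392951728919}
```

```bash
python3 -c "
import cv2,numpy as np
" ; ls pics
```

```text
scene0.png
top0.png
```

View pics/scene0.png

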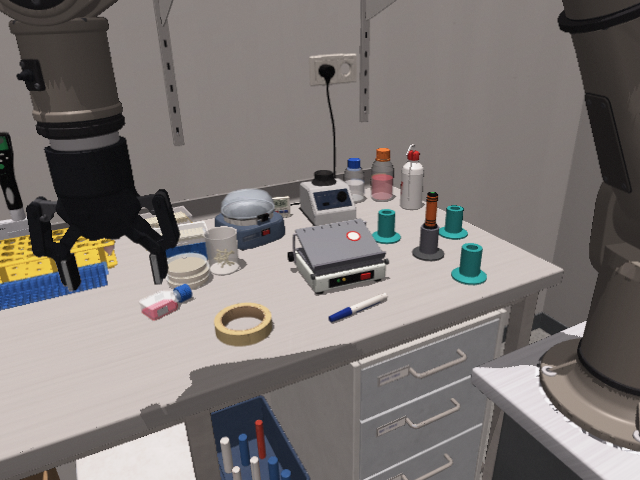

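View pics/top0.png

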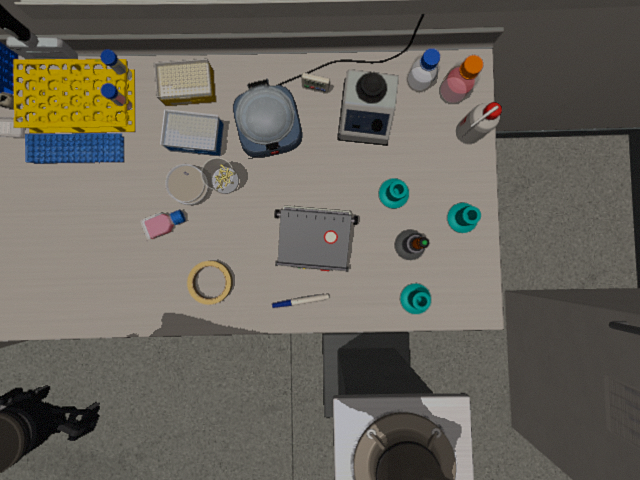

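Run:
```python
from h import *
np.set_printoptions(precision=4,suppress=True)
S,T=cal('scene'),cal('top')
def p(n,a,b): print(n,*tri([ray(S,a),ray(T,b)]))
p('grip',(430.6,210.2),(419.6,240)); p('spot',(352.5,235.9),(330.5,235))
for a in [(475.1,247.8),(454,205.1),(384.5,209.3)]:
  for b in [(473.4,216.7),(397.6,191.6),(421.6,299.8)]: p(('m',a,b),a,b)
p('pen',(357.9,308.7),(298.8,299.7));p('tape',(247,324.3),(209.9,283.5));p('beaker',(221.9,252.5),(219.8,177.4))
```

```text
grip [ 0.5102 -0.0335  0.1086] [np.float64(1.8), np.float64(1.8)]
spot [0.527  0.1582 0.0818] [np.float64(0.4), np.float64(0.4)]
('m', (475.1, 247.8), (473.4, 216.7)) [ 0.5634 -0.2179 -0.0539] [np.float64(16.5), np.float64(16.5)]
('m', (475.1, 247.8), (397.6, 191.6)) [ 0.5588 -0.0839 -0.0063] [np.float64(106.6), np.float64(106.6)]
('m', (475.1, 247.8), (421.6, 299.8)) [ 0.3771 -0.0446  0.0677] [np.float64(4.3), np.float64(4.3)]
('m', (454, 205.1), (473.4, 216.7)) [ 0.5632 -0.156   0.0806] [np.float64(2.7), np.float64(2.7)]
('m', (454, 205.1), (397.6, 191.6)) [ 0.5655 -0.0478  0.1036] [np.float64(78.7), np.float64(78.7)]
('m', (454, 205.1), (421.6, 299.8)) [ 0.3951 -0.0111  0.1653] [np.float64(10.0), np.float64(10.0)]
('m', (384.5, 209.3), (473.4, 216.7)) [ 0.5982 -0.0715  0.0964] [np.float64(86.7), np.float64(86.7)]
('m', (384.5, 209.3), (397.6, 191.6)) [0.6224 0.0097 0.0815] [np.float64(2.8), np.float64(2.8)]
('m', (384.5, 209.3), (421.6, 299.8)) [0.4281 0.0535 0.1747] [np.float64(78.2), np.float64(78.2)]
pen [0.3789 0.2333 0.0058] [np.float64(1.5), np.float64(1.5)]
tape [0.4214 0.4394 0.0139] [np.float64(2.7), np.float64(2.7)]
beaker [0.6669 0.4092 0.0432] [np.float64(1.6), np.float64(1.6)]
```

Scene view: the orange thermometer is in the dark stand at (430,210), with turquoise decoys at (386,225), (454,220) and (470,262). The ring is at (353,236). Top view: thermometer at (418,242), ring at (331,236), plate corners near (282,207), (354,211), (350,270) and (277,264).

The jog never tilts the tool. I'll tilt the probe by letting it pivot in the jaws against the stand's bore. First, the wrist camera geometry.

Run:
```python
from h import *
np.set_printoptions(precision=3,suppress=True)
o=arm.observe();C=cal('wrist');R=o['tool_rot']
print('cam in tool',R.T@(-C[2].T@C[3]-o['tcp_pos']),'axes in tool\n',R.T@C[2].T, C[0])
# shift in tool axes, after turning -20.3deg (x=-X,y=+Y,z=-Z)
for tgt in [(0.45,0.16,0.33)]:
    d=R.T@(np.array(tgt)-o['tcp_pos']);print(d*1000)
```

```text
cam in tool [ 0.069 -0.001 -0.126] axes in tool
 [[-0.001 -0.963 -0.271]
 [ 1.    -0.001 -0.   ]
 [ 0.    -0.271  0.963]] [[403.221   0.    319.436]
 [  0.    403.221 240.528]
 [  0.      0.      1.   ]]
[-366.424 -368.643  -81.713]
```

```bash
python3 -m jog '0 0 -27 -6.8;0 0 -27 -6.8;0 0 -27 -6.7;-20 -38 0 0;-20 -38 0 0;-20 -38 0 0;-20 -38 0 0;-20 -38 0 0;-20 -38 0 0;-20 -38 0 0'; python3 -m jog '-20 -38 0 0;-20 -38 0 0;-20 -38 0 0;-26 -15 0 0;0 0 0 0;0 0 0 0'
cat > look.py <<'E'
from h import *
import sys,json
n=sys.argv[1]
o=arm.observe();C=cal('wrist');im=arm.get_image('wrist');save(n+'.png',im)
D={'C':[c.tolist() for c in C]}
for k in ['probe_grip','stand_mouth','red_spot']:
    D[k]=[(round(d['confidence'],2),round(d['centre'][1]*640,1),round(d['centre'][0]*480,1)) for d in arm.place_of('wrist',k)][:4]; print(k,D[k])
json.dump(D,open(n+'.json','w'));print(o['t'],o['tcp_pos'],o['tool_rot'].round(3).tolist())
E
python3 look.py w1; python3 -m jog '0 -45 0 0;0 -45 0 0;0 -45 0 0;0 -25 0 0;0 0 0 0;0 0 0 0'; python3 look.py w2
```

```text
t: 1.9
tcp_pos: [0.375, 0.3652, 0.3296]
tool_rot: [[-1.0, 0.001, 0.0], [0.001, 1.0, 0.001], [-0.0, 0.001, -1.0]]
force: [0.2, -0.9, 0.0]
finger_gap: 0.0857
grasp_force: 0.0
t: 2.5
tcp_pos: [0.4604, 0.2378, 0.3293]
tool_rot: [[-1.0, 0.002, -0.0], [0.002, 1.0, 0.0], [0.0, 0.0, -1.0]]
force: [-0.3, 0.5, 0.4]
finger_gap: 0.085
grasp_force: 0.0
probe_grip [(0.62, 52.7, 249.9)]
stand_mouth [(0.82, 104.0, 354.9), (0.66, 52.9, 251.4), (0.63, 21.8, 111.6)]
red_spot [(0.93, 238.5, 264.0)]
2.5 [0.46036756 0.23780073 0.32932147] [[-1.0, 0.002, -0.0], [0.002, 1.0, 0.0], [0.0, 0.0, -1.0]]
t: 3.3
tcp_pos: [0.46, 0.0785, 0.3295]
tool_rot: [[-1.0, 0.0, 0.0], [0.0, 1.0, 0.001], [-0.0, 0.001, -1.0]]
force: [0.4, 0.5, 0.1]
finger_gap: 0.085
grasp_force: 0.0
probe_grip [(0.79, 191.8, 259.3)]
stand_mouth [(0.78, 212.0, 249.0), (0.76, 250.6, 354.5), (0.69, 90.0, 301.6), (0.69, 188.8, 110.8)]
red_spot [(0.88, 400.6, 264.6)]
3.3 [0.46000034 0.07853701 0.32946822] [[-1.0, 0.0, 0.0], [0.0, 1.0, 0.001], [-0.0, 0.001, -1.0]]
```

View pics/w1.png

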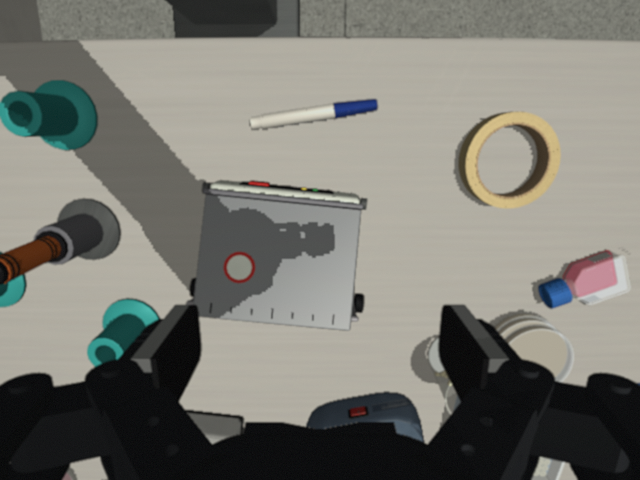

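View pics/w2.png

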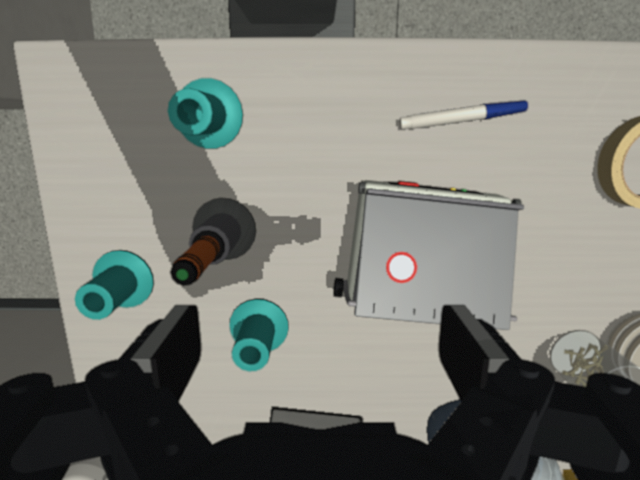

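Both wrist views show the plate with its ring at (239,267) in w1 and (401,267) in w2. The thermometer leans outward in the view, with its cap at (5,268) in w1 and (183,273) in w2. I'll enlarge the plate to get its corners.

Run:
```python
import cv2,numpy as np
a=cv2.imread('pics/w1.png')[170:345,180:380];b=cv2.imread('pics/w2.png')[170:345,335:535]
f=lambda i:cv2.resize(i,(400,350),interpolation=cv2.INTER_CUBIC)
cv2.imwrite('pics/z1.png',np.hstack([f(a),f(b)]))
for n in ['w1','w2']:
    im=cv2.imread(f'pics/{n}.png').astype(int);m=((im[:,:,2]>120)&(im[:,:,1]<90)&(im[:,:,0]<90)).astype(np.uint8);m[:215]=0;m[320:]=0
    ys,xs=np.nonzero(m);print(n,len(xs))
    if len(xs)>5: print(cv2.fitEllipse(max(cv2.findContours(m,0,1)[0],key=len)))
```

```text
w1 275
((577.8955688476562, 269.9533996582031), (11.255654335021973, 28.872800827026367), 53.44729232788086)
w2 114
((401.0537109375, 266.9490051269531), (28.434093475341797, 28.70353889465332), 163.3193359375)
```

View pics/z1.png

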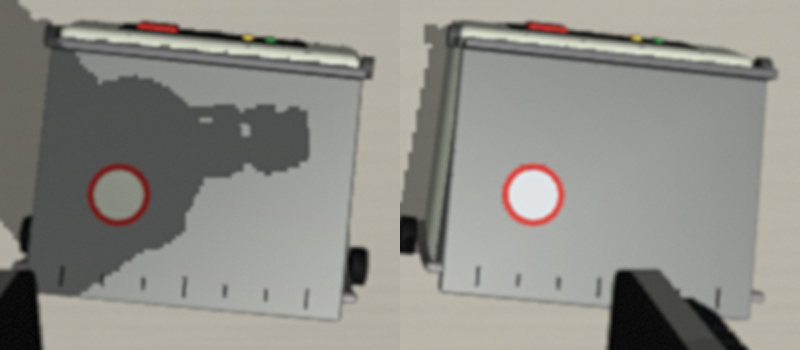

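```bash
cat > fit.py <<'E'
from h import *
import json
from scipy.optimize import least_squares
np.set_printoptions(precision=4,suppress=True)
L=lambda n:[np.array(c) for c in json.load(open(n+'.json'))['C']]
C1,C2,T,S=L('w1'),L('w2'),cal('top'),cal('scene')
P={'spot':((239,267),(401.3,267)),'FR':((349.5,330),(509.5,329.5)),'FL':((196,315.5),(355,315.5)),'NR':((361,209.5),(518,210)),'NL':((205,193),(365,192.5)),
 't1':((211,308),(374,308)),'t7':((333,319),(494,318.5))}
X={}
for k,(a,b) in P.items():
    X[k],e=tri([ray(C1,a),ray(C2,b)]);print(k,X[k],e)
print('grip',tri([ray(C1,(52.7,249.9)),ray(C2,(191.8,259.3)),ray(S,(430.6,210.2)),ray(T,(419.6,240))]))
print('spot4',tri([ray(C1,(239,267)),ray(C2,(401.3,267)),ray(S,(352.5,235.9)),ray(T,(330.5,236))]))
A=np.array(list(X.values()));c=A.mean(0);n=np.linalg.svd(A-c)[2][2];n*=np.sign(n[2]);print('free normal',n,'slope',np.arccos(n[2]),'yaw',np.degrees(np.arctan2(-n[1],-n[0])),'res',(A-c)@n*1000)
# model: yaw, slope, spot pos, lateral left edge; plate 156 wide, far edge f uphill, near n downhill
def pts(p):
    psi,th,x,y,z,l,f,nn=p
    Y=np.array([-np.sin(psi),np.cos(psi),0]);h=np.array([np.cos(psi),np.sin(psi),0]);U=h*np.cos(th)+np.array([0,0,np.sin(th)])
    s=np.array([x,y,z]);r=l-.156
    return {'spot':s,'FL':s+U*f+Y*r,'FR':s+U*f+Y*l,'NL':s-U*nn+Y*r,'NR':s-U*nn+Y*l}
def res(p):
    q=pts(p);o=[]
    for k in q:
        for C,uv in zip((C1,C2),P[k]): o+=list(proj(C,q[k])[0]-np.array(uv))
    return o+[(p[7]-.068)*500,(p[6]+p[7]-.120)*200]
r=least_squares(res,[.05,.3,.527,.158,.08,.1,.05,.068],x_scale=.1)
print('fit',r.x,'yawdeg',np.degrees(r.x[0]),np.array(res(r.x)).round(1))
print('z of hinge',r.x[4]-.075*np.sin(r.x[1]))
E
python3 fit.py
```

```text
spot [0.5222 0.1585 0.0827] [np.float64(0.0), np.float64(0.0)]
FR [0.5827 0.2667 0.0978] [np.float64(0.0), np.float64(0.0)]
FL [0.5712 0.1138 0.0889] [np.float64(0.0), np.float64(0.0)]
NR [0.4702 0.2791 0.0579] [np.float64(0.1), np.float64(0.1)]
NL [0.453  0.1236 0.0574] [np.float64(0.2), np.float64(0.2)]
t1 [0.5599 0.1314 0.0956] [np.float64(0.0), np.float64(0.0)]
t7 [0.5715 0.2504 0.0962] [np.float64(0.0), np.float64(0.0)]
grip (array([ 0.5072, -0.0312,  0.1016]), [np.float64(17.8), np.float64(8.2), np.float64(8.3), np.float64(4.9)])
spot4 (array([0.5234, 0.1588, 0.0826]), [np.float64(1.2), np.float64(1.1), np.float64(1.2), np.float64(1.5)])
free normal [-0.3138  0.0103  0.9494] slope 0.319403222429111 yaw -1.8808540772997029 res [ 3.3861 -0.1205 -6.5797 -2.6401  0.7108  3.5256  1.7178]
fit [-0.1003  0.2989  0.5237  0.1585  0.0781  0.1151  0.0521  0.0691] yawdeg -5.746617719402516 [ 1.  -0.1 -1.  -0.2 -2.4  0.1 -0.5  0.1  1.  -0.3 -0.9 -0.3  0.8  0.8
  0.8  1.2  0.6 -0.7  0.6 -0.8  0.5  0.2]
z of hinge 0.05601624350677685
```

```bash
cat >> fit.py <<'E'
print('--- refit')
def res2(p):
    q=pts(p[:8]);psi,th=p[:2];Y=np.array([-np.sin(psi),np.cos(psi),0]);U=np.array([np.cos(psi)*np.cos(th),np.sin(psi)*np.cos(th),np.sin(th)])
    q['t1']=q['spot']+U*p[8]+Y*p[9];q['t7']=q['spot']+U*p[8]+Y*p[10];o=[]
    for k in q:
        for i,(C,uv) in enumerate(zip((C1,C2),P[k])):
            if k=='FL' and i==0: continue
            o+=list(proj(C,q[k])[0]-np.array(uv))
    o+=list((proj(T,q['spot'])[0]-[330.5,236])*.7)+list((proj(S,q['spot'])[0]-[352.5,235.9])*.7)
    return o+[(p[7]-.068)*500,(p[6]+p[7]-.122)*200]
r=least_squares(res2,list(r.x)+[.04,-.03,.09],x_scale=.1,loss='soft_l1')
J=np.linalg.inv(r.jac.T@r.jac);print(r.x,'sd',np.sqrt(np.diag(J))[:5]*.7,'hinge z',r.x[4]-.075*np.sin(r.x[1]));print(np.array(res2(r.x)).round(1))
E
python3 fit.py | sed -n '/refit/,$p'
python3 - <<'E'
from h import *
import json
np.set_printoptions(precision=4,suppress=True)
C=[[np.array(c) for c in json.load(open(n+'.json'))['C']] for n in ('w1','w2')]+[cal('top'),cal('scene')]
# project model of the thermometer axis for candidate and compare with visible parts
for z in (.028,.072,.112,.151): print(z,[proj(c,[.510,-.0335,z])[0].round(1).tolist() for c in C])
# cap centre in w2 at (183,273), w1 (6,268)
print(onz(ray(C[1],(183,273)),.151), tri([ray(C[0],(6,269)),ray(C[1],(183,273))]))
E
```

```text
--- refit
[-0.1056  0.3381  0.5227  0.1586  0.0815  0.114   0.0511  0.0692  0.042
 -0.0231  0.0968] sd [0.003  0.0145 0.0005 0.0005 0.0008] hinge z 0.05660709105538106
[ 0.3  0.1 -0.2  0.  -1.1 -0.3  0.2  0.2  0.5  0.1 -0.2  0.3  0.2  0.7
 -0.1 -0.3  0.2 -0.4  0.1 -0.3  0.  -0.4  0.2  0.3 -0.2  0.4 -0.   0.7
  0.5  0.6  0.6 -0.3]
0.028 [[76.0, 240.4], [218.0, 240.1], [412.6, 242.0], [427.4, 242.7]]
0.072 [[51.0, 252.2], [207.4, 252.0], [416.6, 241.3], [428.7, 225.3]]
0.112 [[23.5, 265.3], [195.6, 265.2], [420.7, 240.5], [430.0, 208.9]]
0.151 [[-9.2, 280.8], [181.5, 281.1], [424.9, 239.7], [431.2, 192.5]]
[ 0.503  -0.0316  0.151 ] (array([ 0.5109, -0.0408,  0.1247]), [np.float64(1.7), np.float64(1.7)])
```

```bash
python3 -m jog '-15 -37 20 0;-15 -37 20 0;-15 -37 20 0;0 0 25 0;0 0 20 0;0 0 0 0;0 0 0 0'; python3 look.py w3
```

```text
t: 4.2
tcp_pos: [0.5054, -0.0324, 0.2245]
tool_rot: [[-1.0, -0.001, -0.001], [-0.001, 1.0, -0.0], [0.001, -0.0, -1.0]]
force: [0.5, 0.1, 0.1]
finger_gap: 0.0854
grasp_force: 0.0
probe_grip [(0.87, 317.2, 244.9)]
stand_mouth [(0.84, 305.1, 28.3), (0.72, 153.6, 304.6), (0.61, 365.1, 376.0)]
red_spot [(0.93, 589.0, 253.9)]
4.2 [ 0.50537205 -0.03238133  0.224473  ] [[-1.0, -0.001, -0.001], [-0.001, 1.0, -0.0], [0.001, -0.0, -1.0]]
```

View pics/w3.png

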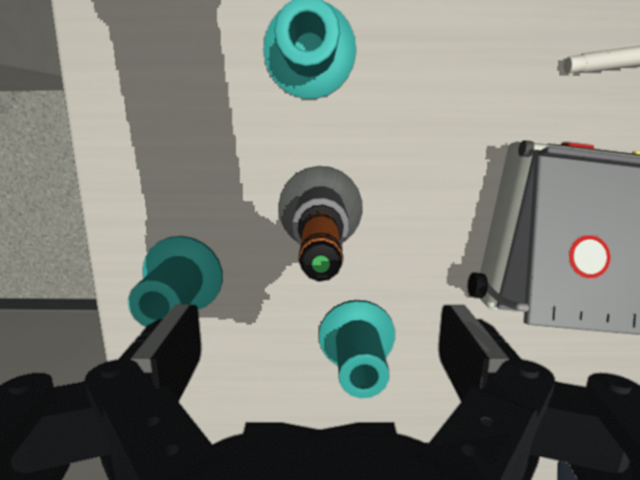

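The close view has the cap centre at (320.5,263), the stand foot centre at (320,209) and the ring at (589,257).

Run:
```python
from h import *
import json
np.set_printoptions(precision=4,suppress=True)
L=lambda n:[np.array(c) for c in json.load(open(n+'.json'))['C']]
C=L('w3')
print('cap',onz(ray(C,(320.5,263)),.151),'foot',onz(ray(C,(320,209)),.006),'grip',onz(ray(C,(317.2,244.9)),.112),'2view cap',tri([ray(C,(320.5,263)),ray(L('w2'),(183,273))]))
print('spot',tri([ray(C,(589.5,256.5)),ray(L('w1'),(239,267)),ray(L('w2'),(401.3,267))]))
```

```text
cap [ 0.5039 -0.0323  0.151 ] foot [ 0.504  -0.0323  0.006 ] grip [ 0.5055 -0.0342  0.112 ] 2view cap (array([ 0.5042, -0.0323,  0.1491]), [np.float64(0.4), np.float64(0.4)])
spot (array([0.5224, 0.1585, 0.0823]), [np.float64(0.3), np.float64(0.2), np.float64(0.1)])
```

```bash
python3 -m jog '1 0 35 0;0 0 35 0;0 0 30 0;0 0 14 0;0 0 0 0'; python3 -m jog '0 0 0 0;0 0 0 0;0 0 0 0;0 0 0 0;0 0 0 0;0 0 0 0;0 0 0 0;0 0 0 0' 1 30
```

```text
t: 4.9
tcp_pos: [0.5033, -0.0329, 0.1091]
tool_rot: [[-1.0, 0.0, -0.003], [0.0, 1.0, -0.0], [0.003, -0.0, -1.0]]
force: [-0.5, -0.4, 0.1]
finger_gap: 0.0856
grasp_force: 0.0
t: 5.7
tcp_pos: [0.5047, -0.033, 0.111]
tool_rot: [[-1.0, 0.0, 0.001], [0.0, 1.0, 0.0], [-0.001, 0.0, -1.0]]
force: [-0.8, 0.6, 5.7]
finger_gap: 0.0233
grasp_force: 31.7
```

```bash
python3 -m jog '0 0 -10 0;0 0 -14 0;0 0 -14 0;0 0 0 0;0 0 0 0' - 20; python3 -m jog '5 0 0 0;5 0 0 0;4 0 0 0;4 0 0 0;0 0 0 0'
python3 - <<'E'
from h import *
save('s1.png',cv2.resize(arm.get_image('scene')[150:290,360:500],(560,560),interpolation=cv2.INTER_CUBIC))
E
```

```text
t: 6.2
tcp_pos: [0.5041, -0.0331, 0.1484]
tool_rot: [[-1.0, 0.0, 0.0], [0.0, 1.0, 0.0], [-0.0, 0.0, -1.0]]
force: [-0.6, 1.5, -1.9]
finger_gap: 0.0232
grasp_force: 31.3
t: 6.7
tcp_pos: [0.486, -0.033, 0.1484]
tool_rot: [[-1.0, 0.0, 0.0], [0.0, 1.0, 0.0], [-0.0, 0.0, -1.0]]
force: [4.4, 0.9, -1.9]
finger_gap: 0.0231
grasp_force: 31.1
```

View pics/s1.png

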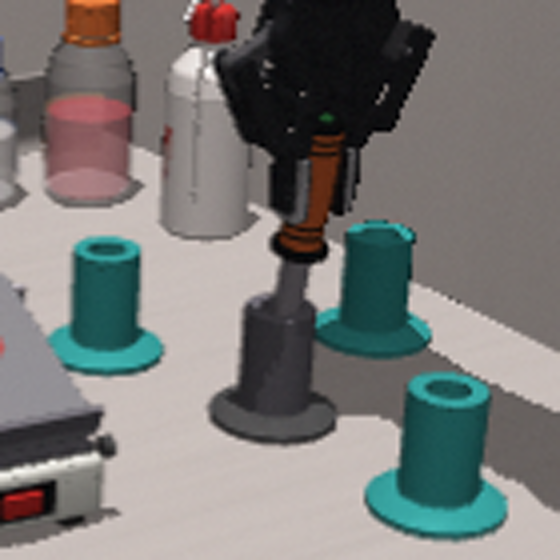

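The crop shows the thermometer pivoting in the jaws, cap leaning toward the robot and tip caught in the bore, at about 4 N. I'll continue, then lift clear.

```bash
python3 -m jog '5 0 0 0;5 0 0 0;4 0 0 0;3 0 0 0;0 0 0 0'; python3 -m jog '0 0 -15 0;0 0 -25 0;0 0 -30 0;0 0 -20 0;0 0 0 0;0 0 0 0'
python3 - <<'E'
from h import *
im=arm.get_image('scene');save('s2full.png',im)
save('s2.png',cv2.resize(im[120:260,360:500],(560,560),interpolation=cv2.INTER_CUBIC))
print(arm.cut_out('scene','probe_grip')[0]['confidence'],arm.observe()['tcp_pos'])
E
```

```text
t: 7.25
tcp_pos: [0.4688, -0.0333, 0.1485]
tool_rot: [[-1.0, 0.001, -0.0], [0.001, 1.0, 0.0], [0.0, 0.0, -1.0]]
force: [3.7, 0.0, 0.0]
finger_gap: 0.0233
grasp_force: 31.7
t: 7.85
tcp_pos: [0.4676, -0.0333, 0.2374]
tool_rot: [[-1.0, 0.001, -0.003], [0.001, 1.0, -0.0], [0.003, -0.0, -1.0]]
force: [0.3, 0.7, -1.0]
finger_gap: 0.0231
grasp_force: 31.5
0.75 [ 0.46750713 -0.03323107  0.23678911]
```

View pics/s2.png

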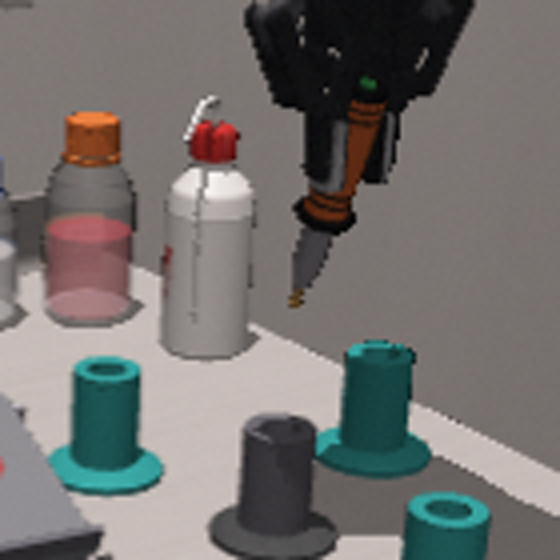

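The thermometer is now free and tilted: tip end at about (434,195), collar (441.5,173), cap top (452,141). Next I measure the tilt in the jaw plane.

Run:
```python
from h import *
np.set_printoptions(precision=4,suppress=True)
S=cal('scene');o=arm.observe();yc=o['tcp_pos'][1]
def ony(uv): a,v=ray(S,uv);return a+v*(yc-a[1])/v[1]
t,c,k=[ony(p) for p in [(434,194.8),(441.5,173),(452,141.3)]]
print(o['tcp_pos'],t,c,k,'len',np.linalg.norm(t-k),np.linalg.norm(t-c),'tilts',[np.arctan2(a[0]-b[0],b[2]-a[2]) for a,b in((t,k),(t,c),(c,k))])
im=arm.get_image('wrist');save('w4.png',im);print(arm.place_of('wrist','probe_point'),arm.place_of('scene','probe_point'))
```

```text
[ 0.4675 -0.0332  0.2368] [ 0.4996 -0.0332  0.1489] [ 0.4808 -0.0332  0.2038] [ 0.4567 -0.0332  0.2768] len 0.1349317747530503 0.05801105912416852 tilts [np.float64(0.32314813949643745), np.float64(0.3305299313383164), np.float64(0.31758125873809795)]
[] []
```

View pics/w4.png

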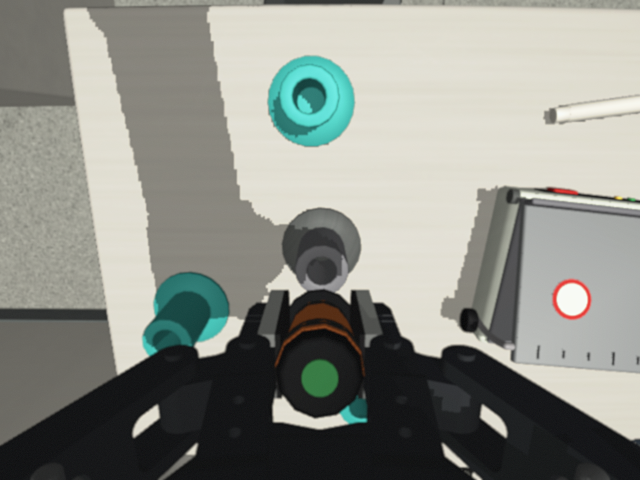

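The wrist view shows the cap centred in the jaws at (320,377), the empty stand at (322,268), the ring at (571.5,299), and the plate's left corners at (514,361) and (525,207). I'll refit the slope with views w3 and w4 and check the tilt against the cap.

```bash
cat >> fit.py <<'E'
print('--- refit3')
C3,C4=L('w3'),cal('wrist')
P2={'spot':((589.5,256.8),(571.7,299.2)),'FL':((526,323),(514.5,361)),'NL':((534.5,153.5),(525,206))}
def res3(p):
    q=pts(p[:8]);o=list(res2(p))
    for k in P2:
        for C,uv in zip((C3,C4),P2[k]): o+=list(proj(C,q[k])[0]-np.array(uv))
    return o
r=least_squares(res3,r.x,x_scale=.1,loss='soft_l1')
J=np.linalg.inv(r.jac.T@r.jac);print(r.x,'sd',np.sqrt(np.diag(J))[:5]*.7,'hinge z',r.x[4]-.075*np.sin(r.x[1]));print(np.array(res3(r.x)).round(1)[-12:])
tc=arm.observe()['tcp_pos']
for th in (.28,.31,.34):
    print(th,[proj(C4,tc+[-s*np.sin(th),0,.002+s*np.cos(th)])[0].round(1).tolist() for s in (.037,.039,.041)],'scene tip/cap',[proj(S,tc+[-s*np.sin(th),0,.002+s*np.cos(th)])[0].round(1).tolist() for s in (-.1,-.0395,.039)])
E
python3 fit.py | sed -n '/refit3/,$p'
```

```text
--- refit3
[-0.1048  0.3391  0.5231  0.1588  0.0819  0.1137  0.0506  0.0695  0.0415
 -0.0233  0.0964] sd [0.0026 0.0121 0.0004 0.0004 0.0006] hinge z 0.057004166612592236
[-0.1 -0.  -0.3 -1.2  1.4  0.3 -1.1 -0.6  3.5  0.8 -1.3 -3.5]
0.28 [[321.5, 372.3], [321.5, 374.8], [321.6, 377.5]] scene tip/cap [[434.9, 197.8], [441.9, 174.3], [451.7, 141.3]]
0.31 [[321.5, 367.8], [321.5, 370.1], [321.6, 372.4]] scene tip/cap [[434.1, 197.0], [441.6, 174.0], [452.1, 141.6]]
0.34 [[321.5, 363.4], [321.5, 365.3], [321.6, 367.3]] scene tip/cap [[433.3, 196.2], [441.2, 173.7], [452.4, 141.9]]
```

Run:
```python
from h import *
from scipy.optimize import least_squares
np.set_printoptions(precision=4,suppress=True)
S,W=cal('scene'),cal('wrist');tc=arm.observe()['tcp_pos']
ob=[(S,-.0995,(434,195.5)),(S,-.0395,(441.5,173)),(S,.039,(452,141.3)),(W,.039,(320,377))]
pt=lambda p,s:tc+[p[1]-(s+p[2])*np.sin(p[0]),0,.002+(s+p[2])*np.cos(p[0])]
f=lambda p,b=(0,0):np.concatenate([(proj(c,pt(p,s))[0]-uv-(np.array(b) if c is S else 0))*(1 if c is S else .3) for c,s,uv in ob]+[[p[1]*200]])
for b in [(0,0),(0,-1),(1,0),(-1,0)]:
    r=least_squares(f,[.3,0,0],args=(b,));print(b,r.x,r.fun.round(1))
    print('tip',pt(r.x,-.1)-tc)
```

```text
(0, 0) [0.3153 0.0014 0.0019] [-0.2  0.3 -0.2  0.1 -0.  -0.6  0.5 -0.2  0.3]
tip [ 0.0318  0.     -0.0913]
(0, -1) [0.3272 0.0015 0.0039] [-0.3  0.3 -0.1  0.2  0.4 -0.4  0.5 -0.   0.3]
tip [ 0.0324  0.     -0.089 ]
(1, 0) [ 0.2985 -0.      0.003 ] [-0.2  0.5 -0.4 -0.  -0.6 -1.1  0.5 -0.4 -0. ]
tip [ 0.0285  0.     -0.0907]
(-1, 0) [0.3319 0.0028 0.0007] [-0.2  0.1  0.1  0.2  0.5 -0.1  0.5  0.1  0.6]
tip [ 0.0351  0.     -0.0919]
```

```bash
python3 -m jog '0 0 0 6;1 40 0 0;1 40 0 0;1 40 0 0;0 40 0 0;0 37 0 0;0 0 15 0;0 0 11 0;0 0 0 0;0 0 0 0'
python3 - <<'E'
from h import *
np.set_printoptions(precision=4,suppress=True)
im=arm.get_image('scene');S=cal('scene');o=arm.observe();tc,R=o['tcp_pos'],o['tool_rot']
psi=-.1048;tip=tc+np.array([.0318*np.cos(psi),.0318*np.sin(psi),-.0905]);sp=np.array([.5231,.1588,.0819])
print(tc,np.degrees(np.arctan2(R[1,1],R[0,1])),'tip',tip,'pred px',proj(S,tip),'spot px',proj(S,sp), 'force',o['force'])
save('s3.png',cv2.resize(im[140:290,285:435],(600,600),interpolation=cv2.INTER_CUBIC))
E
```

```text
t: 9.1
tcp_pos: [0.4867, 0.1617, 0.2119]
tool_rot: [[-0.994, 0.107, -0.001], [0.107, 0.994, -0.001], [0.001, -0.001, -1.0]]
force: [-0.0, -0.0, -0.9]
finger_gap: 0.0232
grasp_force: 31.5
[0.487  0.162  0.2124] 83.8582594318531 tip [0.5187 0.1586 0.1219] pred px [[354.2104 219.912 ]] spot px [[352.9957 236.5752]] force [ 1.3278 -0.1435 -1.3962]
```

View pics/s3.png

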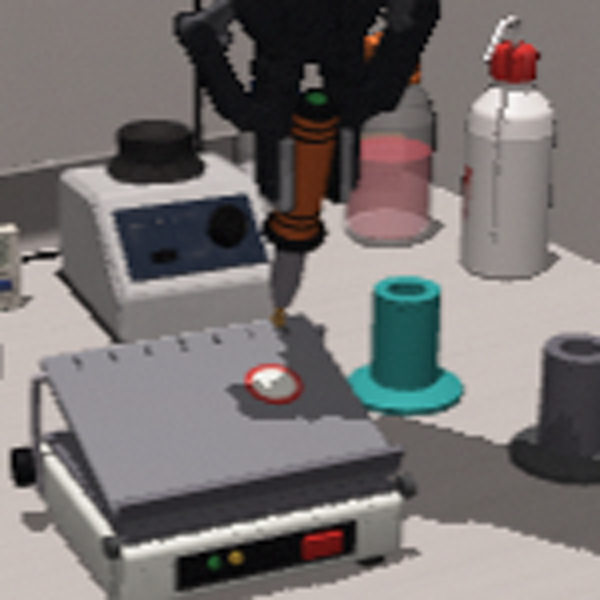

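The tip is at (354.5,220), where the model predicted it, and the spot is at (353.5,236). Approaching now to about 4 mm off the plate, then a baseline force reading.

```bash
cat > favg.py <<'E'
from h import *
np.set_printoptions(precision=3,suppress=True)
n=np.array([-.331,.035,.943]);F=[]
for i in range(8):
    arm.get_image('wrist') if i else 0
    F.append(arm.observe()['force'])
F=np.array(F);o=arm.observe();tc=o['tcp_pos']
tip=tc+np.array([.0318*np.cos(-.1048),.0318*np.sin(-.1048),-.0905])
print('t',o['t'],'F',F.mean(0),'+-',F.std(0)/len(F)**.5,'Fn',(F@n).mean(),'sd',(F@n).std(),'tip-spot',(tip-[.5231,.1588,.0819])*1000,'height n',(tip-[.5231,.1588,.0819])@n*1000)
E
python3 -m jog '-1 0 12 0;-1 0 12 0;-1 0 8 0;0 0 4 0;0 0 0 0;0 0 0 0'; python3 favg.py; python3 -m jog '-1.3 0 3.8 0;-1.3 0 3.8 0;0 0 0 0;0 0 0 0'; python3 favg.py
```

```text
t: 9.75
tcp_pos: [0.4899, 0.1628, 0.1763]
tool_rot: [[-0.994, 0.105, -0.0], [0.105, 0.994, -0.0], [0.0, -0.0, -1.0]]
force: [-0.0, -0.0, -0.7]
finger_gap: 0.0234
grasp_force: 31.6
t 10.1 F [-0.168 -0.214 -0.996] +- [0.1   0.121 0.111] Fn -0.8908254861256963 sd 0.3299997473271359 tip-spot [-1.537  0.736  4.102] height n 4.402576147768168
t: 10.5
tcp_pos: [0.4926, 0.1627, 0.1688]
tool_rot: [[-0.994, 0.105, 0.0], [0.105, 0.994, 0.0], [-0.0, 0.0, -1.0]]
force: [-0.2, 0.2, 2.5]
finger_gap: 0.0232
grasp_force: 31.9
t 10.85 F [-0.372  0.478  2.232] +- [0.082 0.084 0.135] Fn 2.245173458522318 sd 0.34036767182554956 tip-spot [ 1.087  0.523 -3.561] height n -3.6997860185930693
```

```bash
python3 -m jog '0.2 0 -0.6 0;0 0 0 0;0 0 0 0;0 0 0 0'; python3 favg.py
python3 - <<'E'
from h import *
im=arm.get_image('scene');print(arm.place_of('scene','red_spot'))
save('s4.png',cv2.resize(im[160:260,310:410],(600,600),interpolation=cv2.INTER_CUBIC))
E
```

```text
t: 11.25
tcp_pos: [0.4923, 0.1626, 0.1693]
tool_rot: [[-0.994, 0.105, 0.0], [0.105, 0.994, 0.0], [-0.0, 0.0, -1.0]]
force: [-1.0, 1.8, 2.3]
finger_gap: 0.023
grasp_force: 31.8
t 11.6 F [0.059 1.189 2.519] +- [0.27  0.209 0.189] Fn 2.39761963550722 sd 0.5209111752441712 tip-spot [ 0.843  0.497 -3.063] height n -3.150280061106485
[{'centre': [0.4883, 0.5519], 'confidence': 0.61}]
```

View pics/s4.png

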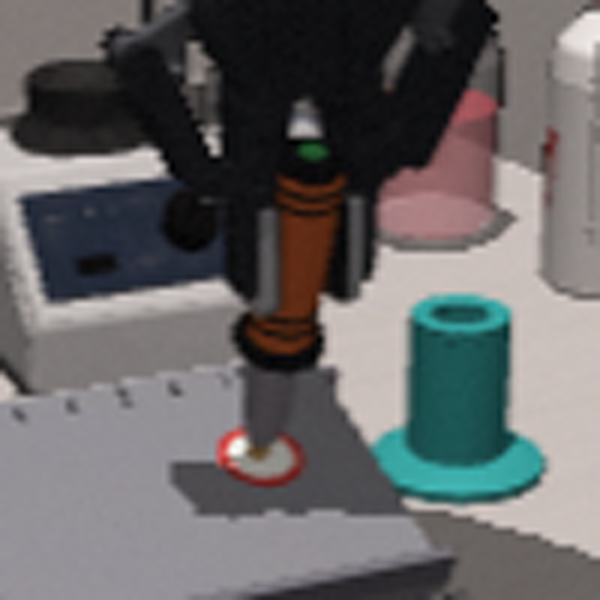

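The tip is at (262,452) in the crop, inside the white spot (centre about (262,457)), square by eye, with part of the brass still showing. I'll back off slightly and re-read the force with more samples.

```bash
sed -i 's/range(8)/range(20)/' favg.py; python3 -m jog '0.3 0 -0.8 0;0 0 0 0;0 0 0 0;0 0 0 0'; python3 favg.py
```

```text
t: 12.1
tcp_pos: [0.492, 0.1626, 0.1701]
tool_rot: [[-0.994, 0.105, 0.0], [0.105, 0.994, 0.0], [-0.0, 0.0, -1.0]]
force: [0.5, 2.3, 1.7]
finger_gap: 0.0234
grasp_force: 31.8
t 13.05 F [0.281 1.565 2.319] +- [0.12  0.137 0.104] Fn 2.148674517220072 sd 0.47602249653121137 tip-spot [ 0.484  0.442 -2.287] height n -2.301391018869016
```

```bash
python3 favg.py; python3 -m jog '1.4 0 -3.8 0;1.4 0 -3.8 0;0 0 0 0;0 0 0 0'; python3 favg.py; python3 -m jog '-1.3 0 3.8 0;0 0 0 0;0 0 0 0;0 0 0 0'; python3 favg.py;  python3 -m jog '-1 0 2.8 0;0 0 0 0;0 0 0 0;0 0 0 0'; python3 favg.py
```

```text
t 14.0 F [0.273 1.743 2.346] +- [0.121 0.095 0.08 ] Fn 2.1829316767951195 sd 0.4326845131205162 tip-spot [ 0.484  0.428 -2.303] height n -2.3164676597658302
t: 14.4
tcp_pos: [0.4886, 0.1623, 0.1775]
tool_rot: [[-0.994, 0.105, -0.001], [0.105, 0.994, -0.001], [0.001, -0.001, -1.0]]
force: [-0.2, -1.3, -1.0]
finger_gap: 0.0234
grasp_force: 31.5
t 15.35 F [ 0.083  0.008 -1.317] +- [0.103 0.123 0.091] Fn -1.269472299715638 sd 0.442067471933687 tip-spot [-2.317  0.667  5.299] height n 5.78719946864286
t: 15.75
tcp_pos: [0.4906, 0.1629, 0.174]
tool_rot: [[-0.994, 0.105, 0.0], [0.105, 0.994, 0.0], [-0.0, 0.0, -1.0]]
force: [-0.3, -0.3, 0.6]
finger_gap: 0.0232
grasp_force: 31.7
t 16.7 F [0.296 0.592 0.76 ] +- [0.094 0.116 0.113] Fn 0.6398572769108146 sd 0.5067348479433983 tip-spot [-1.034  0.585  1.493] height n 1.7704832817075131
t: 17.1
tcp_pos: [0.4915, 0.1626, 0.1711]
tool_rot: [[-0.994, 0.105, -0.0], [0.105, 0.994, 0.0], [0.0, 0.0, -1.0]]
force: [-0.3, 0.9, 1.1]
finger_gap: 0.0228
grasp_force: 31.8
t 18.05 F [-0.109  0.749  1.768] +- [0.084 0.115 0.102] Fn 1.7294421694966544 sd 0.47208599440505505 tip-spot [-0.035  0.486 -1.305] height n -1.2018082848421585
```

```bash
python3 -m jog '0.2 0 -0.5 0;0 0 0 0;0 0 0 0;0 0 0 0'; python3 favg.py
python3 - <<'E'
from plant import arm
print(arm.close_job())
E
```

```text
t: 18.45
tcp_pos: [0.4912, 0.1626, 0.1716]
tool_rot: [[-0.994, 0.105, 0.0], [0.105, 0.994, 0.0], [-0.0, 0.0, -1.0]]
force: [-0.2, 0.5, 2.5]
finger_gap: 0.0234
grasp_force: 31.8
t 19.4 F [-0.133  0.881  1.562] +- [0.116 0.113 0.11 ] Fn 1.5481505176370391 sd 0.475169910114797 tip-spot [-0.225  0.484 -0.801] height n -0.6642792796463504
the job is handed in; nothing more can be done
None
```

I handed the job in at about 19 s with the thermometer still held on the white spot: by force reading the tip is in about half way (roughly 2.8 N, 5 mm), and it is square to the plate to about 1–2° by my measurements.

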